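# Gauge the depth of a blind slot with a stick and set the cursor

### The job

Gauge how deep the blind slot in the wooden block is: gently lay the loose wooden stick flat on the jig's guide strip and slide it end first into the slot until it bottoms and you feel the rubber pad at the bottom give a little, never ramming or forcing it. Then let go of the stick and slide the metal cursor along the strip up against the stick's outer end, so that it marks the exposed length and its own friction keeps the stick lightly pressed on the bottom; leave both there, and leave the things lying round the jig alone.

Things in the scene. Friction and masses are not known exactly. Their poses are not given: they have to be found in the camera images.
- stick: Plain wooden stick, 24 x 260 x 12 mm, about 50 g, lying flat on the bench near the jig's robot side. Origin: centre of its underside; its y axis runs along its length, z up. Both ends are alike, either may go in. The guide strip is rigid: set the stick down on it slowly, by feel; over 30 N between stick and jig counts as forced.
- jig: Fixed plywood board 460 x 80 x 12 mm. Origin: centre of its underside, on the bench; x runs along the guide strip INTO the slot, z up. Slotted wooden block at x = 105 to 225 mm, 70 mm wide, top 91 mm above the bench. Guide strip 12 mm wide, top 45 mm above the bench, from x = -225 mm to the block; the stick is wider and slides lying on it, so fingers can straddle both. 10 mm marks beside it.
- mouth (a point): Middle of the slot's mouth on the block's face, level with the guide strip's top (45 mm above the bench); axes as the jig's (x into the slot). The slot is 26.5 mm wide, 15.5 mm high, centred over the strip, its floor 1.2 mm below the strip's top, with a 2 mm chamfer at the mouth. Depth unknown: the pad at its bottom lies 65 to 100 mm behind the mouth.
- pad (a joint): Rubber pad at the bottom of the slot, out of sight: how far it is pressed in, m. 0 at rest; gives 1 mm for each 2.5 N; it springs back. The stick counts as bottomed from 1 mm; beyond 6 mm (15 N) it counts as rammed.
- cursor (a joint): Position of the cursor along the guide strip, m; grows towards the slot, up to 0.165. Starts near 0. It takes about 4 N to slide and stays where it is left.
- cursor_face (a point): Middle of the cursor's contact face (the one that looks at the slot), 51 mm above the bench; axes as the jig's. The stick's outer end is to meet this face. The aluminium cursor saddle is 40 mm long, 39 mm wide, top 65 mm above the bench; at the start its face is 280 to 295 mm from the slot's mouth.
- cursor_tab (a point): Point to grip on the cursor: the wooden tab on its top, 26 mm long along the strip, 14 mm wide, from 65 to 100 mm above the bench; this point lies in its middle, 85 mm above the bench, 20 mm behind the cursor's face.
- wax_tin: Round tin with a lid, 67 mm across, 33 mm high; bystander. Origin: centre of its underside.
- wedge: Small flat piece of pine, 45 x 100 x 18 mm; bystander. Origin: centre of its underside.
- tape_measure: Tape measure, 39 x 84 x 64 mm; bystander. Origin: centre of its underside.

How it is judged:
By the outcome, as a careful person would: the job done as asked, in the order asked, and still so for the second after the job is handed in, with the robot touching nothing.
It also fails if it takes over 64 s, if anything falls off the work surface, if the arm or the gripper's body presses on something with over 40 N, if the wrist force passes 120 N, or if a joint passes its speed limit or range.

### The arm

A 6-joint arm with a two-finger parallel gripper is mounted at the origin on a cart in front of the work surface, level with it; the furniture and walls round the work are solid. World frame = base frame: x ahead of the robot, y to its left, z up, the work surface at z = 0. Lengths are in m, angles in rad, forces in N, time in s.
With the tool pointing down it reaches from about 0.25 to 0.8 m from the base axis. Payload 8.5 kg.
Tool frame: the origin (TCP) lies between the finger pads; the fingertips stand 25 mm ahead of it and the grasp point (between the pads) lies 6 mm ahead of it (arm.tip_extent is the distance from the TCP to the fingertips, in m); z points along the fingers, y is the line along which they close (so a half turn about z gives the same grasp; the last joint's range is limited). The gripper opens to 85 mm and grips with 20 to 120 N. Pads are 22 mm wide; open, the fingers measure 114 mm over their backs; the gripper's body (76 mm by 85 mm) begins 54 mm behind the grasp point. The pads swing forward as they close: fully open they stand 13 mm farther back than shut.
Start: joints at [1.195, 0.238, -0.013, 1.319, 0, 1.571], TCP at [0.193, 0.488, 0.256] pointing down, gripper open.
Joint ranges: [-2.66, 2.66], [-1.03, 1.9], [-1.14, 1.46], [-1.82, 2.27], [-1.45, 1.34], [-3.14, 3.14]. Speed limits (rad/s): [2.22, 2.22, 2.79, 3.14, 3.14, 3.14].

### API

Orientations are given as a rotation vector (axis times angle).
In Python, from cell import sensors, eyes, close_job, arm gives the robot as it stands.
- The arm moves only by the tool step_arm, never from a script. Its argument "moves" is a list of rows, each a list of 7 numbers: the shift along the tool's x, y, z in m, then the turn, a rotation vector about the tool's x, y, z in rad, then the closure in counts, from 0 (fully open) to 255 (shut). A call has 1 to 10 rows; each row shifts and turns the commanded pose from where the row before left it, along the tool's axes as they then stand; what a row does not reach is not made up. A row lasts 1/8 s, in which the tool goes at most 62.5 mm and 10.7 degrees, less where a joint would pass 70% of its speed; a pose out of reach is approached as far as the arm can. A call is refused whole if a number of a shift passes 0.0625 or a number of a turn 0.188, either way. A call with a gripper value outside its range is refused whole. The fingers move at their own pace and stop on an object; "squeeze" is the grip in N (left out, the last holds). Time passes only in rows, so rows that do not move let the fingers close. It gives the time, the measured TCP pose, the force, the opening and the grip force at its end, in the units of the state.
- sensors.state(): the state, without advancing time (a new reading comes with each control period).
- eyes.read_camera(name): name is "scene" or "top" or "wrist"; returns (picture, depth): 400x640x3 uint8, red, green, blue; 400x640 float32, m along the optical axis (not along the pixel's ray), 0 where there is no reading.
- eyes.camera_info(name): a dict with "intrinsics" (3x3 intrinsics, pixels), "rvec" (rotation vector, rad) and "tvec" (3), from world to camera coordinates, as OpenCV has them. Camera axes: x right, y down, z forward; pixel columns grow to the right and rows downward; lengths in m; the calibration is good to about 2 mm. The wrist camera is an equidistant fisheye: a pixel r from the principal point sees the ray r / f radians off the axis. A picture is of the moment at which its call begins: read the wrist's pose just before it. camera_info takes no time and is no camera call; for the wrist camera it gives the pose at the moment of the call.
- close_job(): hands the job in; it is judged then, once.
The state is a dict: "time_s": time; "joint_pos": joint angles; "qvel": joint speeds; "tau": joint torques, N m; "position": TCP position; "eef_rot": TCP orientation; "contact_force": force on the tool from outside, world axes, zero at the start; "torque": the same for the moment, N m; "grip_width": finger opening in m; "grasp_force": force on a finger pad.
Only numpy, scipy, OpenCV 4.12 (cv2) and the standard library are available. Lean on these libraries where they do the work, as an engineer would, in place of code of your own. Each camera call takes 0.05 s, during which the arm holds its last target. There are 200 camera calls.

## Working session

There is one attempt and no reset: what is moved stays moved. The work goes in short steps, Python scripts to look and compute and a tool call to move; the robot and the scene stay as the last step left them, time stands still between calls to the robot, and variables do not carry over. Pictures are saved under pics/ and viewed, at most 10 in all, crops included, and the job is handed in when it is done.

Besides the shell and the picture viewer there is one more tool, called after ">>>" as name(argument=value, ...) on one line, values as JSON. step_arm: Moves the arm, as the interface text tells. Its arguments: {"type":"object","properties":{"moves":{"type":"array","items":{"type":"array","items":{"type":"number"}}},"squeeze":{"type":"number"}},"required":["moves"]}

```bash
mkdir -p pics; cat > h.py <<'E'
import numpy as np, cv2
from cell import sensors, eyes, close_job, arm
def grab(n):
    i=eyes.camera_info(n); p,d=eyes.read_camera(n); return i,p,d
def cloud(i,d):
    K=np.array(i["intrinsics"]);R=cv2.Rodrigues(np.array(i["rvec"],float))[0];t=np.array(i["tvec"],float).ravel()
    v,u=np.mgrid[:d.shape[0],:d.shape[1]]
    c=np.stack([(u-K[0,2])/K[0,0]*d,(v-K[1,2])/K[1,1]*d,d],-1)
    return (c-t)@R
def save(n,p): cv2.imwrite("pics/"+n+".png",p[:,:,::-1])
E
python3 - <<'E'
from h import *
for n in("top","scene"):
    i,p,d=grab(n); save(n+"0",p); np.savez(n+"0.npz",p=p,d=d,w=cloud(i,d)); 
    print(n,i["intrinsics"],i["tvec"],(-cv2.Rodrigues(np.array(i["rvec"],float))[0].T@np.array(i["tvec"]).ravel()))
print(sensors.state())
E
```

```text
top [[511.93292505   0.         314.52104888]
 [  0.         511.93292505 207.62462969]
 [  0.           0.           1.        ]] [-0.07165302  0.57811326  1.17117134] [ 0.3744312  -0.08471402  1.25044641]
scene [[371.20824071   0.         326.97531479]
 [  0.         371.20824071 196.66394391]
 [  0.           0.           1.        ]] [-0.49008745  0.19689293  0.58500718] [ 0.06376478 -0.66350392  0.42057406]
{'time_s': 0.1, 'joint_pos': array([ 1.19500608e+00,  2.38749126e-01, -1.41605143e-02,  1.31920325e+00,
        1.51972918e-05,  1.57080484e+00]), 'qvel': array([ 0.00071457, -0.00079169,  0.00207974,  0.00117433,  0.0004599 ,
       -0.00017139]), 'tau': array([ 5.46222020e-05, -5.39718032e+01,  3.46998668e+01,  1.33936334e-02,
       -1.82174489e-06,  2.60191868e-07]), 'position': array([0.19255148, 0.48805267, 0.2557307 ]), 'eef_rot': array([-5.86787061e-01, -3.08603991e+00,  2.02703196e-03]), 'contact_force': array([-0.51882342, -0.30444477, -0.63745176]), 'torque': array([0.04377369, 0.00061224, 0.004984  ]), 'grasp_force': 0.0, 'grip_width': 0.08568899029927052}
```

View pics/top0.png

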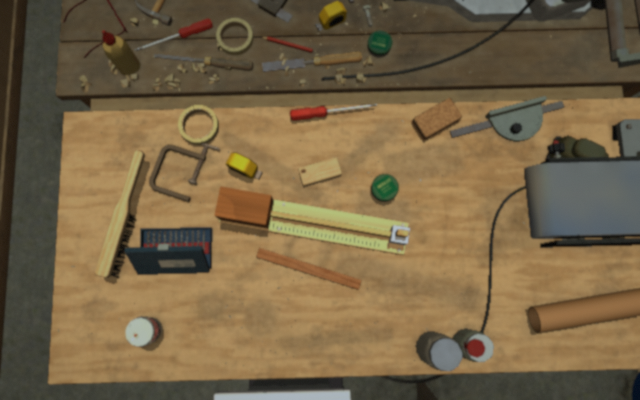

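View pics/scene0.png

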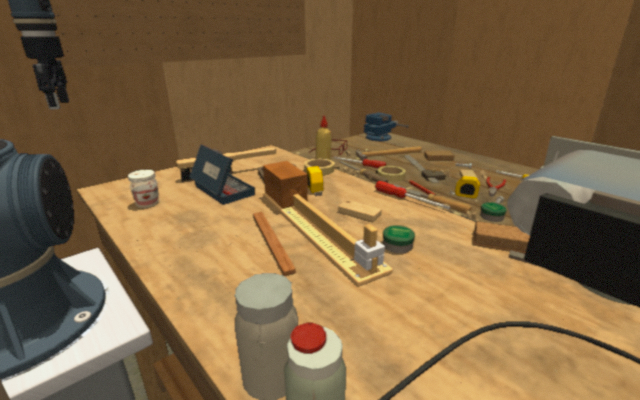

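Top view: the block is at px (216-272, 188-228), the strip runs right to the cursor at (400,234), and the stick spans (258,252)-(360,286). The scene view agrees, with the cursor tab at (370,237) and the stick lying flat in front of the jig.

```bash
python3 - <<'E'
from h import *
z=np.load("top0.npz");w=z["w"];p=z["p"];d=z["d"]
print("bench z",np.median(w[300:340,200:320,2]))
def rect(m,name):
    P=w[m][:,:2]; r=cv2.minAreaRect((P*1000).astype(np.float32)); print(name,m.sum(),r,"zmed",np.median(w[m][:,2]),"mean",P.mean(0));return P
def box(u0,u1,v0,v1):
    b=np.zeros(d.shape,bool);b[v0:v1,u0:u1]=1;return b
hsv=cv2.cvtColor(p,cv2.COLOR_RGB2HSV)
print("stick hsv",hsv[269,308],hsv[290,300],"block",hsv[207,240],"strip",hsv[217,330],"curs",hsv[234,400])
H=w[...,2]
def lc(m):
    n,l,s,c=cv2.connectedComponentsWithStats(m.astype(np.uint8));return l==1+np.argmax(s[1:,4])
ms=lc(box(245,375,243,297)&(hsv[...,1].astype(int)>int(hsv[269,308][1])-25)&(abs(hsv[...,0].astype(int)-int(hsv[269,308][0]))<4)&(H>0.005))
# ray cast pixel mask onto plane
i=eyes.camera_info("top");K=np.array(i["intrinsics"]);R=cv2.Rodrigues(np.array(i["rvec"],float))[0];t=np.array(i["tvec"],float).ravel();C=-R.T@t
def cast(m,h):
    v,u=np.nonzero(m);r=np.stack([(u-K[0,2])/K[0,0],(v-K[1,2])/K[1,1],np.ones(len(u))],-1)@R
    return (C+r*((h-C[2])/r[:,2])[:,None])[:,:2]
def rc(m,h,n):
    P=cast(m,h);r=cv2.minAreaRect((P*1000).astype(np.float32));e=np.linalg.eigh(np.cov(P.T))[1][:,1]
    print(n,m.sum(),"rect",np.round(r[0],1),np.round(r[1],1),"mean",P.mean(0).round(4),"axis deg",np.degrees(np.arctan2(e[1],e[0])).round(2))
rc(ms,0.012,"stick")
mb=lc(box(205,285,180,235)&(H>0.08)); rc(mb,0.091,"block top")
mg=lc(box(272,392,190,250)&(H>0.036)&(H<0.056)); rc(mg,0.045,"strip top")
mc=lc(box(380,420,215,250)&(H>0.056)&(H<.075)); rc(mc,0.065,"saddle")
mt=lc(box(380,420,215,250)&(H>0.085)); rc(mt,0.1,"tab")
mj=lc(box(270,420,195,260)&(H>0.006)); rc(mj,0.012,"jig")
for q,n in((box(225,262,148,182),"tape"),(box(298,345,155,190),"wedge"),(box(368,402,170,205),"tin")):
    rc(lc(q&(H>0.008)),0.03,n)
v=p[170:310,200:430];cv2.imwrite("pics/a.png",0*v)
E
```

```text
bench z 0.0005895404325880621
stick hsv [ 13 153 142] [ 17 126 162] block [ 13 171 134] strip [ 30  93 179] curs [ 19 134 150]
stick 1093 rect [434.9 -67.2] [259.5  25.2] mean [ 0.4353 -0.0677] axis deg 71.11
block top 1618 rect [578.8  79.1] [121.7  71.9] mean [0.5789 0.079 ] axis deg 78.65
strip top 669 rect [ 542.2 -127.5] [291.4  35.5] mean [ 0.5372 -0.1274] axis deg 78.41
saddle 206 rect [ 505.9 -282.7] [40.6 39.4] mean [ 0.5046 -0.2808] axis deg -154.75
tab 80 rect [ 505.4 -282.2] [27.1 15.2] mean [ 0.5054 -0.2822] axis deg 84.89
jig 4554 rect [ 535.1 -140.4] [353.5  90.3] mean [ 0.5346 -0.1429] axis deg 78.29
tape 534 rect [690.   88.4] [81.4 43.4] mean [0.6904 0.09  ] axis deg 58.72
wedge 749 rect [ 668.9 -101.3] [47.9 99. ] mean [ 0.6696 -0.1009] axis deg 105.37
tin 614 rect [ 624.6 -257.6] [65.7 67.3] mean [ 0.6254 -0.2575] axis deg 138.95
```

>>> step_arm(moves=[[0,0,0,0,0,0.152,0],[0,0,0,0,0,0.152,0],[0,0,0,0,0,0.152,0],[0,0,0,0,0,0.152,0],[0,0,0,0,0,0.152,0],[-0.05,-0.002,0.004,0,0,0,0],[-0.05,-0.002,0.004,0,0,0,0],[-0.05,-0.002,0.004,0,0,0,0],[-0.05,-0.002,0.004,0,0,0,0],[-0.05,-0.002,0.004,0,0,0,0]])

```text
time_s: 1.35
position: [0.2892, 0.2559, 0.236]
eef_rot: [1.689, 2.649, -0.0]
contact_force: [1.0, -0.4, 0.1]
grip_width: 0.0852
grasp_force: 0.0
```

>>> step_arm(moves=[[-0.053,-0.002,0.005,0,0,0,0],[-0.053,-0.002,0.005,0,0,0,0],[-0.053,-0.002,0.005,0,0,0,0],[-0.053,-0.002,0.005,0,0,0,0],[-0.053,-0.002,0.005,0,0,0,0],[-0.053,-0.002,0.005,0,0,0.152,0],[-0.053,-0.002,0.005,0,0,0.152,0],[0,0,0,0,0,0.152,0],[0,0,0,0,0,0.152,0],[0,0,0,0,0,0.152,0]])

```text
time_s: 2.6
position: [0.4247, -0.0878, 0.201]
eef_rot: [-2.556, -1.825, 0.001]
contact_force: [0.6, 0.5, -0.0]
grip_width: 0.0857
grasp_force: 0.0
```

```bash
cat >> h.py <<'E'
from scipy.spatial.transform import Rotation as Rn
def to(x,y,z,yawy):
    """tool-frame shift & z-turn to put TCP at xyz with tool y at yawy deg, tool down"""
    s=sensors.state();R=Rn.from_rotvec(s["eef_rot"]).as_matrix()
    yw=np.degrees(np.arctan2(R[1,1],R[0,1]))
    print("t",round(s["time_s"],2),"pos",s["position"].round(4),"yawY",yw.round(2),"zaxis",R[:,2].round(4),"F",s["contact_force"].round(2),"w",round(s["grip_width"],4),"gf",round(s["grasp_force"],1))
    print("shift tool",(R.T@(np.array([x,y,z])-s["position"])).round(4),"turn z",np.radians(yw-yawy).round(4))
E
python3 - <<'E'
from h import *
to(.4288,-.0865,.15,-18.9); print(sensors.state()["joint_pos"].round(3))
i,p,d=grab("wrist");save("w1",p);np.savez("w1.npz",p=p,d=d);print({k:np.array(v).round(4).tolist() for k,v in i.items()})
E
```

```text
t 2.6 pos [ 0.4247 -0.0878  0.201 ] yawY -18.95 zaxis [-1.e-03  1.e-04 -1.e+00] F [ 0.64  0.49 -0.05] w 0.0857 gf 0.0
shift tool [0.0026 0.0035 0.0509] turn z -0.0009
[-0.204  0.111 -0.319  1.142 -0.     1.698]
{'intrinsics': [[309.7069, 0.0, 324.7398], [0.0, 309.7069, 198.7017], [0.0, 0.0, 1.0]], 'rvec': [-2.8073, 0.4681, 0.0716], 'tvec': [-0.4301, 0.0301, 0.3421]}
```

View pics/w1.png

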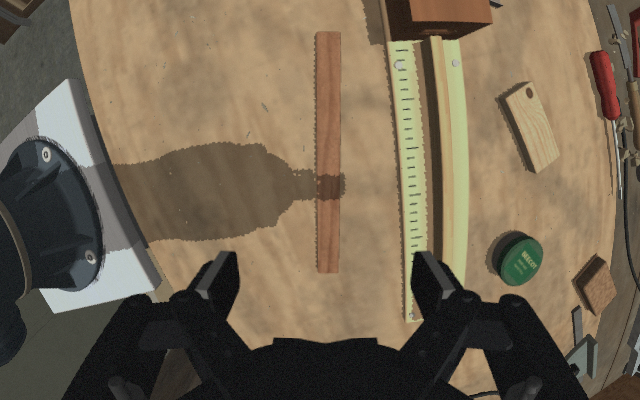

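The wrist view shows the stick upright at px (329,32)-(329,272), the strip at columns 437-460, and the block's mouth edge near (440,37). I'll measure the stick and the block once more in this view.

```bash
cat >> h.py <<'E'
def fish(i,m,h):
    K=np.array(i["intrinsics"]);R=cv2.Rodrigues(np.array(i["rvec"],float))[0];t=np.array(i["tvec"],float).ravel();C=-R.T@t
    v,u=np.nonzero(m);x=(u-K[0,2])/K[0,0];y=(v-K[1,2])/K[1,1];r=np.hypot(x,y)+1e-9
    D=np.stack([np.sin(r)*x/r,np.sin(r)*y/r,np.cos(r)],-1)@R
    return (C+D*((h-C[2])/D[:,2])[:,None])[:,:2]
def height(i,d):
    K=np.array(i["intrinsics"]);R=cv2.Rodrigues(np.array(i["rvec"],float))[0];t=np.array(i["tvec"],float).ravel()
    v,u=np.mgrid[:d.shape[0],:d.shape[1]];x=(u-K[0,2])/K[0,0];y=(v-K[1,2])/K[1,1];r=np.hypot(x,y)+1e-9
    k=np.tan(r)/r*d
    return (np.stack([x*k,y*k,d],-1)-t)@R
def lc(m):
    n,l,s,c=cv2.connectedComponentsWithStats(m.astype(np.uint8));return l==1+np.argmax(s[1:,4])
def rep(P,n):
    r=cv2.minAreaRect((P*1000).astype(np.float32));e=np.linalg.eigh(np.cov(P.T))[1][:,1]
    print(n,len(P),"rect",np.round(r[0],1),np.round(r[1],1),"ang",round(r[2],2),"mean",P.mean(0).round(4),"axis",np.degrees(np.arctan2(e[1],e[0])).round(2))
E
python3 - <<'E'
from h import *
z=np.load("w1.npz");p=z["p"];d=z["d"];i=eyes.camera_info("wrist");W=height(i,d);H=W[...,2]
def box(u0,u1,v0,v1):
    b=np.zeros(d.shape,bool);b[v0:v1,u0:u1]=1;return b
print("bench",np.median(H[60:140,150:290]))
m=lc(box(300,355,20,285)&(H>0.006)&(H<.02));rep(fish(i,m,.012),"stick")
m=lc(box(415,470,45,300)&(H>0.038)&(H<.052));P=fish(i,m,.045);rep(P,"strip")
for v in(60,120,200,260):
    u=np.nonzero(m[v])[0];print(v,u.min(),u.max(),W[v,u].mean(0).round(4))
m=lc(box(380,470,41,300)&(H>0.008)&(H<.016));rep(fish(i,m,.012),"board near")
a=np.array([.1994,.980]);n=np.array([-.98,.1994]);o=np.array([.546,-.0827])
Q=P-o;print("strip lateral offset",np.percentile(Q@n,[2,25,50,75,98]).round(4),"x",np.percentile(Q@a,[1,99]).round(4))
E
```

```text
bench -0.0007311346890380558
stick 5612 rect [434.8 -68.6] [256.3  23.6] ang 70.71 mean [ 0.4376 -0.0603] axis 70.79
strip 2836 rect [ 539.9 -103. ] [225.2  14.4] ang 78.09 mean [ 0.5427 -0.0913] axis 78.19
60 431 444 [ 0.5612 -0.0068  0.0434]
120 437 450 [ 0.5494 -0.0615  0.044 ]
200 441 452 [ 0.5334 -0.1376  0.0435]
260 440 451 [ 0.5195 -0.2031  0.044 ]
board near 7348 rect [ 515.  -121.5] [295.2  37.5] ang 78.17 mean [ 0.5208 -0.0894] axis 77.29
strip lateral offset [-0.0051 -0.0018  0.0015  0.0048  0.0081] x [-0.1252  0.0897]
```

>>> step_arm(moves=[[0.002,0.0033,0.03,0,0,0.002,0],[0,0,0.04,0,0,0,60],[0,0,0.04,0,0,0,60],[0,0,0.03,0,0,0,60],[0,0,0.015,0,0,0,60],[0,0,0.01,0,0,0,60],[0,0,0.004,0,0,0,60],[0,0,0.002,0,0,0,60],[0,0,0,0,0,0,60]])

```text
time_s: 3.78
position: [0.429, -0.0867, 0.0307]
eef_rot: [2.553, 1.83, 0.001]
contact_force: [-0.7, 0.1, 0.2]
grip_width: 0.0653
grasp_force: 0.0
```

```bash
python3 - <<'E'
from h import *
to(.4284,-.0869,.028,-19.1);print(arm.tip_extent)
E
```

```text
t 3.77 pos [ 0.429  -0.0867  0.0307] yawY -18.72 zaxis [ 7.e-04 -2.e-04 -1.e+00] F [-0.66  0.14  0.2 ] w 0.0653 gf 0.0
shift tool [-0.0004 -0.0005  0.0027] turn z 0.0066
0.025
```

>>> step_arm(moves=[[0,0,0.0025,0,0,0.006,60],[0,0,0,0,0,0,120],[0,0,0,0,0,0,200],[0,0,0,0,0,0,255],[0,0,0,0,0,0,255],[0,0,0,0,0,0,255],[0,0,0,0,0,0,255]], squeeze=22)

```text
time_s: 4.65
position: [0.4288, -0.0867, 0.028]
eef_rot: [2.559, 1.822, 0.0]
contact_force: [-0.8, 0.5, 4.8]
grip_width: 0.0234
grasp_force: 22.3
```

>>> step_arm(moves=[[0,0,-0.01,0,0,0,255],[0,0,-0.03,0,0,0,255],[0,0,-0.03,0,0,0,255],[0,0,-0.02,0,0,0,255],[0,0,0,0,0,0,255]])

```text
time_s: 5.28
position: [0.4297, -0.0869, 0.1193]
eef_rot: [2.557, 1.821, 0.003]
contact_force: [-0.3, 0.7, -0.0]
grip_width: 0.0236
grasp_force: 21.7
```

```bash
python3 - <<'E'
from h import *
to(.4284,-.0869,.118,-11.75)
i,p,d=grab("wrist");save("w2",p);np.savez("w2.npz",p=p,d=d);W=height(i,d);H=W[...,2]
for v in (40,80,120,160,200,240,270): print(v,W[v,329].round(4),W[v,318].round(4))
E
```

```text
t 5.28 pos [ 0.4297 -0.0869  0.1193] yawY -19.08 zaxis [ 2.9e-03 -7.0e-04 -1.0e+00] F [-0.32  0.72 -0.01] w 0.0236 gf 21.7
shift tool [-0.0004 -0.0012  0.0013] turn z -0.1279
40 [0.4652 0.0103 0.1036] [0.4609 0.0121 0.1021]
80 [ 0.4595 -0.0062  0.1023] [ 0.4551 -0.0047  0.1026]
120 [ 0.4539 -0.0225  0.1031] [ 0.4494 -0.021   0.1018]
160 [ 0.4482 -0.0392  0.1021] [ 0.4437 -0.0375  0.103 ]
200 [ 0.4422 -0.0567  0.1018] [ 0.4376 -0.0547  0.103 ]
240 [ 0.4359 -0.0753  0.1024] [ 0.431  -0.0733  0.103 ]
270 [ 0.4305 -0.091   0.1023] [ 0.4255 -0.089   0.1027]
```

View pics/w2.png

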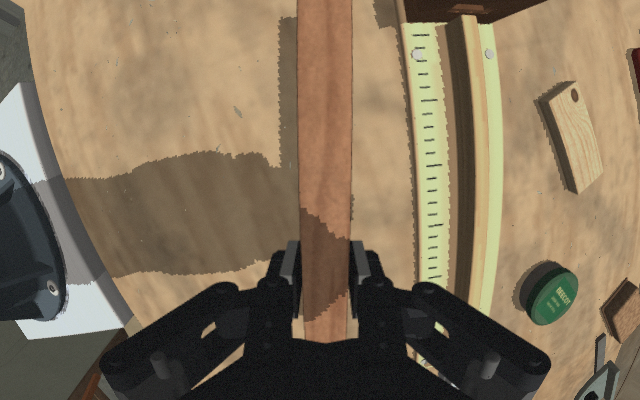

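>>> step_arm(moves=[[0,0,-0.02,0,0,-0.128,255],[-0.015,0,0,0,0,0,255],[-0.0142,0.028,0,0,0,0,255],[0,0.028,0,0,0,0,255],[0,0.028,0,0,0,0,255],[0,0.028,0,0,0,0,255],[0,0,0.02,0,0,0,255],[0,0,0.02,0,0,0,255],[0,0,0,0,0,0,255]])

```text
time_s: 6.45
position: [0.5306, -0.1384, 0.0952]
eef_rot: [-2.437, -1.977, 0.005]
contact_force: [-0.7, -1.1, 0.2]
grip_width: 0.0231
grasp_force: 21.8
```

```bash
python3 - <<'E'
from h import *
to(.5335,-.1383,.095,-11.75)
for n in("wrist","top"):
    i,p,d=grab(n);save(n+"3",p);np.savez(n+"3.npz",p=p,d=d,**{k:np.array(v) for k,v in i.items()})
E
```

```text
t 6.45 pos [ 0.5306 -0.1384  0.0952] yawY -11.89 zaxis [-0.0047  0.001  -1.    ] F [-0.66 -1.14  0.19] w 0.0231 gf 21.8
shift tool [0.0007 0.0029 0.0002] turn z -0.0025
```

View pics/wrist3.png

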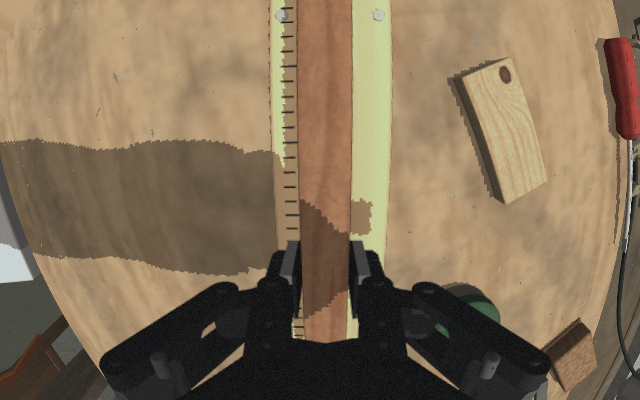

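The wrist view shows the stick (columns 300-352) over the jig. The board edges are near columns 272 and 390, and the mouth is out of view above. I'll compare the board's edges with the stick's edges to centre it.

```bash
python3 - <<'E'
from h import *
z=np.load("wrist3.npz");p=z["p"];d=z["d"];i=z;W=height(i,d);H=W[...,2]
a=np.array([.2036,.979]);n=np.array([.979,-.2036]);o=np.array([.5335,-.1383])
L=[]
for v in range(15,235,20):
    r=np.zeros(d.shape,bool)
    bd=[u for u in range(230,430) if .006<H[v,u]<.02]; st=[u for u in range(285,370) if H[v,u]>.06]
    if not bd or not st: print(v,len(bd),len(st));continue
    def q(u,h):
        m=np.zeros(d.shape,bool);m[v,u]=1;return (fish(i,m,h)[0]-o)
    l,rr=q(min(bd),.012),q(max(bd),.012);s,e=q(min(st),.079),q(max(st),.079)
    L.append([l@a,l@n,rr@n,(l+rr)@n/2,(s+rr*0)@a,s@n,e@n,(s+e)@n/2])
L=np.array(L);print((L*1000).round(1))
for c0,c1,nm in((0,3,"board"),(4,7,"stick")):
    f=np.polyfit(L[:,c0],L[:,c1],1);print(nm,"lateral at TCP",(f[1]*1000).round(2),"slope deg",np.degrees(f[0]).round(2))
t=np.load("top3.npz");T=cloud(t,t["d"]);HT=T[...,2]
m=lc((HT>.083)&(HT<.099)&(np.hypot(T[...,0]-.579,T[...,1]-.079)<.09))
v,u=np.nonzero(m);K=t["intrinsics"];R=cv2.Rodrigues(t["rvec"])[0];C=-R.T@t["tvec"].ravel()
def cast(u,v,h):
    r=np.stack([(u-K[0,2])/K[0,0],(v-K[1,2])/K[1,1],np.ones(len(u))],-1)@R;return (C+r*((h-C[2])/r[:,2])[:,None])[:,:2]
P=cast(u,v,.091);rep(P,"block");Q=(P-o);print("block x,lat pct",np.percentile(Q@a,[1,50,99]).round(4),np.percentile(Q@n,[1,50,99]).round(4))
m=(HT>.06)&(HT<.085)&(abs((T[...,:2]-o)@n)<.03)&((T[...,:2]-o)@a>-.16)&((T[...,:2]-o)@a<.17)
Q=cast(*np.nonzero(m)[::-1],.079)-o;print("stick x range",np.percentile(Q@a,[0,1,50,99,100]).round(4))
E
```

```text
[[136.  -38.8  39.1   0.2 114.5 -14.4   8.5  -3. ]
 [122.  -38.7  39.6   0.4 105.3 -14.8   8.4  -3.2]
 [108.4 -38.   39.4   0.7  96.3 -14.4  10.9  -1.8]
 [ 95.1 -38.   39.4   0.7  87.5 -14.4   8.7  -2.8]
 [ 81.9 -38.2  39.5   0.7  78.9 -14.5   8.8  -2.9]
 [ 68.9 -38.4  39.8   0.7  70.3 -14.2   8.8  -2.7]
 [ 55.7 -38.1  39.5   0.7  61.6 -14.7   8.5  -3.1]
 [ 42.5 -37.9  40.    1.   52.8 -14.4   8.6  -2.9]
 [ 28.9 -37.8  39.9   1.1  43.9 -14.6   8.7  -2.9]
 [ 15.  -37.7  39.9   1.1  34.7 -14.9   8.5  -3.2]
 [  0.5 -37.8  40.8   1.5  25.1 -20.2   8.7  -5.8]]
board lateral at TCP 1.32 slope deg -0.43
stick lateral at TCP -4.41 slope deg 1.06
block 1595 rect [579.3  79.2] [121.3  70.9] ang 78.77 mean [0.5791 0.0793] axis 78.7
block x,lat pct [0.1632 0.2223 0.2817] [-0.0342  0.0002  0.0352]
stick x range [-0.1584 -0.1569  0.0922  0.1629  0.1689]
```

>>> step_arm(moves=[[0,0.0044,0,0,0,-0.007,255],[0,0,0.008,0,0,0,255],[0,0,0.006,0,0,0,255],[0,0,0.003,0,0,0,255],[0,0,0.001,0,0,0,255],[0,0,0,0,0,0,255],[0,0,0,0,0,0,255]])

```text
time_s: 7.42
position: [0.5369, -0.139, 0.08]
eef_rot: [2.43, 1.991, 0.0]
contact_force: [-0.2, 0.3, -0.5]
grip_width: 0.0233
grasp_force: 21.8
```

```bash
python3 - <<'E'
from h import *
to(.535,-.1386,.073,-11.35)
E
```

```text
t 7.42 pos [ 0.5369 -0.139   0.08  ] yawY -11.34 zaxis [ 3.e-04 -2.e-04 -1.e+00] F [-0.16  0.33 -0.53] w 0.0233 gf 21.8
shift tool [ 0.     -0.0019  0.007 ] turn z 0.0001
```

>>> step_arm(moves=[[0,-0.0019,0.003,0,0,0,255],[0,0,0.002,0,0,0,255],[0,0,0,0,0,0,255],[0,0,0,0,0,0,255],[0,0,0,0,0,0,255]])

```text
time_s: 8.05
position: [0.5349, -0.1386, 0.0749]
eef_rot: [2.43, 1.991, -0.0]
contact_force: [0.9, 0.4, -1.2]
grip_width: 0.0232
grasp_force: 21.8
```

```bash
python3 - <<'E'
from h import *
to(.535,-.1386,.073,-11.35)
i,p,d=grab("wrist");np.savez("w4.npz",p=p,d=d,**{k:np.array(v) for k,v in i.items()})
i2,p2,d2=grab("scene");c=p2[150:280,230:410];cv2.imwrite("pics/s4.png",cv2.resize(c,None,fx=4,fy=4)[:,:,::-1])
W=height(i,d);H=W[...,2]
a=np.array([.1972,.9804]);n=np.array([.9804,-.1972]);o=np.array([.535,-.1386])
L=[]
for v in range(15,215,12):
    bd=[u for u in range(230,430) if .006<H[v,u]<.02]; st=[u for u in range(285,370) if H[v,u]>.04]
    if not bd or not st: continue
    def q(u,h):
        m=np.zeros(d.shape,bool);m[v,u]=1;return (fish(i,m,h)[0]-o)
    l,rr=q(min(bd),.012),q(max(bd),.012);s,e=q(min(st),.0585),q(max(st),.0585)
    L.append([l@a,l@n,rr@n,(l+rr)@n/2,s@a,s@n,e@n,(s+e)@n/2])
L=np.array(L)*1000
for c in (3,7):
    f=np.polyfit(L[:,c-3],L[:,c],1);print("med",np.median(L[:,c-2:c+1],0).round(2),"at0",f[1].round(2),"deg",np.degrees(f[0]).round(2))
E
```

```text
t 8.05 pos [ 0.5349 -0.1386  0.0749] yawY -11.35 zaxis [ 1.e-04 -1.e-04 -1.e+00] F [ 0.86  0.44 -1.21] w 0.0232 gf 21.8
shift tool [0.     0.0001 0.0019] turn z 0.0001
med [-39.03  38.73  -0.23] at0 -0.04 deg -0.07
med [-11.94  11.35  -0.44] at0 -0.85 deg 0.23
```

View pics/s4.png

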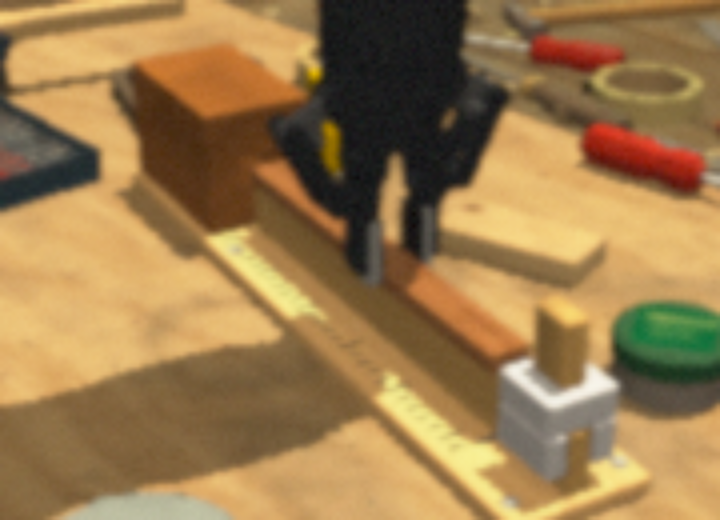

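The zoomed scene crop shows the stick just above the strip, between the mouth (about 255,190) and the cursor face (about 510,370). It is aligned to within 0.5 mm, so I'll lower it by feel.

>>> step_arm(moves=[[0,0,0.0005,0,0,0,255],[0,0,0.0005,0,0,0,255],[0,0,0.0003,0,0,0,255],[0,0,0,0,0,0,255]])

```text
time_s: 8.65
position: [0.5348, -0.1386, 0.0735]
eef_rot: [-2.43, -1.991, 0.0]
contact_force: [-0.2, 0.1, -0.5]
grip_width: 0.0232
grasp_force: 21.8
```

>>> step_arm(moves=[[0,0,0.0003,0,0,0,255],[0,0,0.0003,0,0,0,255],[0,0,0,0,0,0,255]])

```text
time_s: 9.02
position: [0.5349, -0.1386, 0.073]
eef_rot: [2.43, 1.991, 0.0]
contact_force: [-0.4, -0.6, 1.5]
grip_width: 0.023
grasp_force: 22.0
```

>>> step_arm(moves=[[0,0,0.0003,0,0,0,255],[0,0,0,0,0,0,255],[0,0,0,0,0,0,255]])

```text
time_s: 9.4
position: [0.5349, -0.1386, 0.073]
eef_rot: [2.43, 1.991, 0.0]
contact_force: [-1.9, 0.6, 5.7]
grip_width: 0.0234
grasp_force: 22.4
```

>>> step_arm(moves=[[0.003,0,-0.0002,0,0,0,255],[0.003,0,0,0,0,0,255],[0.003,0,0,0,0,0,255],[0.003,0,0,0,0,0,255],[0.003,0,0,0,0,0,255],[0,0,0,0,0,0,255]])

```text
time_s: 10.15
position: [0.5381, -0.1235, 0.073]
eef_rot: [2.43, 1.991, 0.001]
contact_force: [0.5, -0.8, 4.1]
grip_width: 0.0232
grasp_force: 22.4
```

>>> step_arm(moves=[[0.003,0,0,0,0,0,255],[0.003,0,0,0,0,0,255],[0.003,0,0,0,0,0,255],[0,0,0,0,0,0,255]])

```text
time_s: 10.65
position: [0.5399, -0.1147, 0.073]
eef_rot: [2.43, 1.991, 0.001]
contact_force: [-0.5, -1.0, 5.4]
grip_width: 0.0234
grasp_force: 22.4
```

```bash
python3 - <<'E'
from h import *
to(.535+.024*.1972,-.1386+.024*.9804,.073,-11.35)
E
```

```text
t 10.65 pos [ 0.5399 -0.1147  0.073 ] yawY -11.33 zaxis [ 5.e-04  0.e+00 -1.e+00] F [-0.45 -0.98  5.38] w 0.0234 gf 22.4
shift tool [-0.0004 -0.0001  0.    ] turn z 0.0003
```

>>> step_arm(moves=[[0.004,0,-0.0001,0,0,0,255],[0.004,0,0,0,0,0,255],[0.004,0,0,0,0,0,255],[0.004,0,0,0,0,0,255],[0.004,0,0,0,0,0,255],[0,0,0,0,0,0,255]])

```text
time_s: 11.4
position: [0.5438, -0.0948, 0.073]
eef_rot: [-2.43, -1.992, -0.001]
contact_force: [-0.7, -0.5, 5.3]
grip_width: 0.0232
grasp_force: 22.4
```

>>> step_arm(moves=[[0.004,0,0,0,0,0,255],[0.004,0,0,0,0,0,255],[0.004,0,0,0,0,0,255],[0.004,0,0,0,0,0,255],[0.004,0,0,0,0,0,255],[0,0,0,0,0,0,255]])

```text
time_s: 12.15
position: [0.5476, -0.0752, 0.073]
eef_rot: [-2.43, -1.992, -0.001]
contact_force: [-0.9, -0.5, 5.4]
grip_width: 0.0232
grasp_force: 22.4
```

```bash
python3 - <<'E'
from h import *
to(.535+.064*.1972,-.1386+.064*.9804,.073,-11.35)
E
```

```text
t 12.15 pos [ 0.5476 -0.0752  0.073 ] yawY -11.32 zaxis [ 2.e-04  4.e-04 -1.e+00] F [-0.93 -0.51  5.36] w 0.0232 gf 22.4
shift tool [-0.0006  0.0001  0.    ] turn z 0.0006
```

>>> step_arm(moves=[[0.002,0,0,0,0,0,255],[0.002,0,0,0,0,0,255],[0.002,0,0,0,0,0,255],[0.002,0,0,0,0,0,255],[0.002,0,0,0,0,0,255],[0,0,0,0,0,0,255]])

```text
time_s: 12.9
position: [0.5495, -0.0656, 0.073]
eef_rot: [2.43, 1.991, 0.0]
contact_force: [-1.0, -2.4, 4.0]
grip_width: 0.0234
grasp_force: 22.4
```

>>> step_arm(moves=[[0.001,0,0,0,0,0,255],[0.001,0,0,0,0,0,255],[0.001,0,0,0,0,0,255],[0,0,0,0,0,0,255]])

```text
time_s: 13.4
position: [0.5501, -0.0628, 0.073]
eef_rot: [2.43, 1.991, -0.0]
contact_force: [0.0, -2.7, 5.5]
grip_width: 0.0233
grasp_force: 22.4
```

>>> step_arm(moves=[[0.001,0,0,0,0,0,255],[0.001,0,0,0,0,0,255],[0.001,0,0,0,0,0,255],[0,0,0,0,0,0,255]])

```text
time_s: 13.9
position: [0.5507, -0.0599, 0.073]
eef_rot: [2.43, 1.991, -0.0]
contact_force: [-0.7, -2.5, 5.7]
grip_width: 0.0234
grasp_force: 22.4
```

>>> step_arm(moves=[[0.001,0,0,0,0,0,255],[0.001,0,0,0,0,0,255],[0,0,0,0,0,0,255]])

```text
time_s: 14.28
position: [0.5511, -0.0579, 0.073]
eef_rot: [2.43, 1.991, -0.0]
contact_force: [-0.5, -2.7, 4.9]
grip_width: 0.0233
grasp_force: 22.4
```

>>> step_arm(moves=[[0.001,0,0,0,0,0,255],[0.001,0,0,0,0,0,255],[0,0,0,0,0,0,255]])

```text
time_s: 14.65
position: [0.5514, -0.056, 0.073]
eef_rot: [2.43, 1.991, -0.0]
contact_force: [-1.1, -2.3, 4.2]
grip_width: 0.0231
grasp_force: 22.4
```

>>> step_arm(moves=[[0.001,0,0,0,0,0,255],[0.001,0,0,0,0,0,255],[0,0,0,0,0,0,255]])

```text
time_s: 15.02
position: [0.5518, -0.054, 0.073]
eef_rot: [2.43, 1.991, -0.0]
contact_force: [-0.7, -2.5, 5.8]
grip_width: 0.0232
grasp_force: 22.4
```

>>> step_arm(moves=[[0.001,0,0,0,0,0,255],[0.001,0,0,0,0,0,255],[0,0,0,0,0,0,255]])

```text
time_s: 15.4
position: [0.5522, -0.0521, 0.073]
eef_rot: [2.43, 1.991, -0.0]
contact_force: [0.3, -1.9, 5.2]
grip_width: 0.0234
grasp_force: 22.4
```

>>> step_arm(moves=[[0.001,0,0,0,0,0,255],[0.001,0,0,0,0,0,255],[0,0,0,0,0,0,255]])

```text
time_s: 15.78
position: [0.5526, -0.0501, 0.073]
eef_rot: [2.43, 1.991, -0.0]
contact_force: [-0.4, -2.3, 5.7]
grip_width: 0.0235
grasp_force: 22.4
```

>>> step_arm(moves=[[0.001,0,0,0,0,0,255],[0.001,0,0,0,0,0,255],[0,0,0,0,0,0,255]])

```text
time_s: 16.15
position: [0.553, -0.0481, 0.073]
eef_rot: [2.43, 1.991, -0.0]
contact_force: [-0.8, -2.4, 5.4]
grip_width: 0.0235
grasp_force: 22.4
```

>>> step_arm(moves=[[0.001,0,0,0,0,0,255],[0.001,0,0,0,0,0,255],[0,0,0,0,0,0,255]])

```text
time_s: 16.52
position: [0.5534, -0.0462, 0.073]
eef_rot: [2.43, 1.991, -0.0]
contact_force: [-0.3, -2.1, 4.9]
grip_width: 0.0233
grasp_force: 22.4
```

>>> step_arm(moves=[[0.001,0,0,0,0,0,255],[0.001,0,0,0,0,0,255],[0,0,0,0,0,0,255]])

```text
time_s: 16.9
position: [0.5538, -0.0442, 0.073]
eef_rot: [2.43, 1.991, -0.0]
contact_force: [-1.1, -2.8, 5.9]
grip_width: 0.0233
grasp_force: 22.4
```

>>> step_arm(moves=[[0.001,0,0,0,0,0,255],[0.001,0,0,0,0,0,255],[0,0,0,0,0,0,255]])

```text
time_s: 17.27
position: [0.5541, -0.0425, 0.073]
eef_rot: [2.43, 1.991, -0.001]
contact_force: [-0.7, -3.7, 5.7]
grip_width: 0.0235
grasp_force: 22.5
```

>>> step_arm(moves=[[0.001,0,0,0,0,0,255],[0.001,0,0,0,0,0,255],[0,0,0,0,0,0,255]])

```text
time_s: 17.65
position: [0.5543, -0.0412, 0.073]
eef_rot: [2.43, 1.989, -0.003]
contact_force: [-1.7, -7.4, 6.8]
grip_width: 0.0235
grasp_force: 22.5
```

>>> step_arm(moves=[[0.0005,0,-0.0001,0,0,0,255],[0,0,0,0,0,0,255],[0,0,0,0,0,0,255]])

```text
time_s: 18.02
position: [0.5543, -0.0409, 0.073]
eef_rot: [2.43, 1.989, -0.003]
contact_force: [-1.8, -7.7, 6.0]
grip_width: 0.0233
grasp_force: 22.4
```

>>> step_arm(moves=[[0,0,0,0,0,0,100],[0,0,0,0,0,0,50],[0,0,0,0,0,0,50],[0,0,-0.01,0,0,0,50],[0,0,-0.03,0,0,0,50],[0,0,-0.04,0,0,0,50],[-0.05,0,-0.01,0,0,0,50],[-0.05,0,0,0,0,0,50],[-0.05,0,0,0,0,0,50],[0,0,0,0,0,0,50]])

```text
time_s: 19.27
position: [0.5246, -0.19, 0.1638]
eef_rot: [2.433, 1.985, 0.0]
contact_force: [-0.4, 0.4, -0.8]
grip_width: 0.0685
grasp_force: 0.0
```

>>> step_arm(moves=[[-0.05,0,0,0,0,0,50],[-0.045,0,0,0,0,0,50],[0,0,0,0,0,0,50],[0,0,0,0,0,0,50]])

```text
time_s: 19.77
position: [0.5066, -0.2795, 0.1633]
eef_rot: [-2.43, -1.991, -0.001]
contact_force: [-1.2, 0.4, 0.1]
grip_width: 0.069
grasp_force: 0.0
```

```bash
python3 - <<'E'
from h import *
to(.5061,-.2823,.098,-11.35)
i,p,d=grab("wrist");save("w5",p)
W=height(i,d);H=W[...,2]
a=np.array([.1972,.9804]);n=np.array([.9804,-.1972]);o=np.array([.535,-.1386])
X=(W[...,:2]-o)@a;Y=(W[...,:2]-o)@n
m=(H>.045)&(H<.064)&(abs(Y)<.025)&(X>-.14)&(X<.2)
print("stick X",np.percentile(X[m],[.5,1,50,99]).round(4),"lat",np.percentile(Y[m],[2,98]).round(4))
E
```

```text
t 19.77 pos [ 0.5066 -0.2795  0.1633] yawY -11.34 zaxis [ 1.e-04  5.e-04 -1.e+00] F [-1.17  0.38  0.12] w 0.069 gf 0.0
shift tool [-0.0029  0.0001  0.0653] turn z 0.0002
stick X [-0.1395 -0.139  -0.018   0.0108] lat [-0.0169  0.0154]
```

View pics/w5.png

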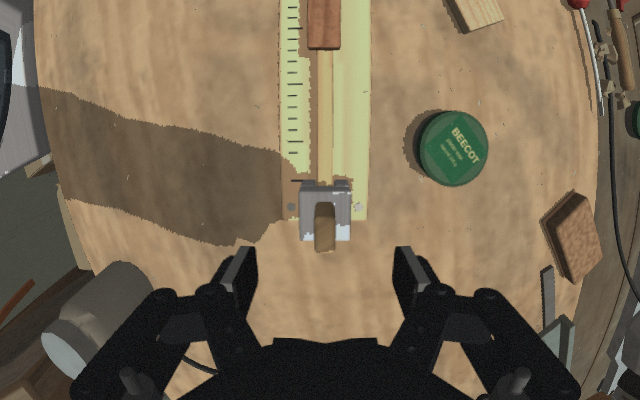

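The wrist view shows the stick lying on the strip with its outer end at row 47, and the cursor at (325,212) with its tab centred laterally between the fingers. Next I go down and grip the tab.

>>> step_arm(moves=[[-0.003,0,0.03,0,0,0,50],[0,0,0.02,0,0,0,50],[0,0,0.01,0,0,0,50],[0,0,0.005,0,0,0,50],[0,0,0,0,0,0,50],[0,0,0,0,0,0,120],[0,0,0,0,0,0,180],[0,0,0,0,0,0,255],[0,0,0,0,0,0,255],[0,0,0,0,0,0,255]], squeeze=25)

```text
time_s: 21.08
position: [0.5056, -0.2833, 0.0984]
eef_rot: [2.43, 1.991, -0.0]
contact_force: [-2.5, 0.4, 5.6]
grip_width: 0.0137
grasp_force: 28.5
```

```bash
python3 - <<'E'
from h import *
to(.5061,-.2823,.098,-11.35)
E
```

```text
t 21.07 pos [ 0.5056 -0.2833  0.0984] yawY -11.36 zaxis [-1.e-04 -3.e-04 -1.e+00] F [-2.46  0.35  5.56] w 0.0137 gf 28.5
shift tool [0.001  0.0003 0.0004] turn z -0.0001
```

>>> step_arm(moves=[[0.004,0,0,0,0,0,255],[0.008,0,0,0,0,0,255],[0.01,0,0,0,0,0,255],[0.01,0,0,0,0,0,255],[0.01,0,0,0,0,0,255],[0.01,0,0,0,0,0,255],[0.01,0,0,0,0,0,255],[0.01,0,0,0,0,0,255],[0.008,0,0,0,0,0,255],[0,0,0,0,0,0,255]])

```text
time_s: 22.32
position: [0.5216, -0.2044, 0.0984]
eef_rot: [2.43, 1.991, -0.0]
contact_force: [-2.8, 2.2, 5.7]
grip_width: 0.0137
grasp_force: 28.5
```

```bash
python3 - <<'E'
from h import *
to(.5056+.1972*.08,-.2833+.9804*.08,.098,-11.35)
i,p,d=grab("wrist");save("w6",p)
E
```

```text
t 22.32 pos [ 0.5216 -0.2044  0.0984] yawY -11.33 zaxis [ 1.e-04 -1.e-04 -1.e+00] F [-2.76  2.23  5.7 ] w 0.0137 gf 28.5
shift tool [-0.0005 -0.0001  0.0004] turn z 0.0004
```

View pics/w6.png

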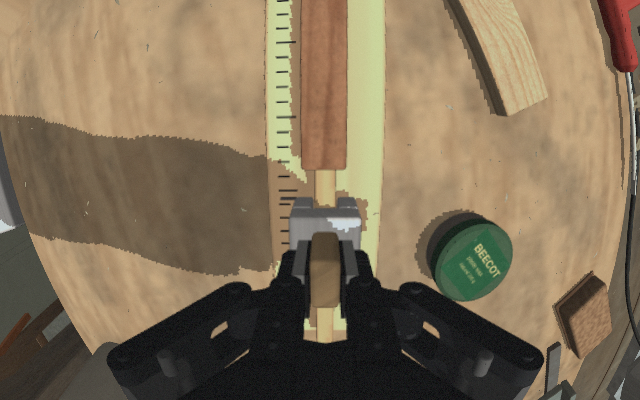

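The gripped cursor tab is at (325,265) and the stick's end is at row 169, so about 30 mm remains, in line with my estimate of 33 mm. I'll advance 20 mm and then creep.

>>> step_arm(moves=[[0.006,0,0,0,0,0,255],[0.006,0,0,0,0,0,255],[0.005,0,0,0,0,0,255],[0.003,0,0,0,0,0,255]])

```text
time_s: 22.88
position: [0.5253, -0.1856, 0.0984]
eef_rot: [2.43, 1.99, -0.002]
contact_force: [-3.8, -3.3, 5.7]
grip_width: 0.0134
grasp_force: 28.4
```

>>> step_arm(moves=[[0.001,0,0,0,0,0,255],[0.001,0,0,0,0,0,255],[0.001,0,0,0,0,0,255],[0.001,0,0,0,0,0,255]])

```text
time_s: 23.38
position: [0.5261, -0.1819, 0.0984]
eef_rot: [2.43, 1.99, -0.002]
contact_force: [-4.2, -3.5, 5.6]
grip_width: 0.0138
grasp_force: 28.4
```

>>> step_arm(moves=[[0.001,0,0,0,0,0,255],[0.001,0,0,0,0,0,255],[0.001,0,0,0,0,0,255]])

```text
time_s: 23.75
position: [0.5267, -0.179, 0.0984]
eef_rot: [2.43, 1.99, -0.002]
contact_force: [-3.9, -3.5, 6.0]
grip_width: 0.0133
grasp_force: 28.4
```

>>> step_arm(moves=[[0.001,0,0,0,0,0,255],[0.001,0,0,0,0,0,255],[0.001,0,0,0,0,0,255]])

```text
time_s: 24.12
position: [0.5273, -0.176, 0.0984]
eef_rot: [2.43, 1.99, -0.002]
contact_force: [-4.5, -4.2, 5.4]
grip_width: 0.0132
grasp_force: 28.4
```

>>> step_arm(moves=[[0.001,0,0,0,0,0,255],[0.001,0,0,0,0,0,255]])

```text
time_s: 24.38
position: [0.5277, -0.1741, 0.0984]
eef_rot: [2.43, 1.989, -0.002]
contact_force: [-3.7, -3.2, 4.5]
grip_width: 0.0137
grasp_force: 28.4
```

>>> step_arm(moves=[[0.001,0,0,0,0,0,255],[0.001,0,0,0,0,0,255]])

```text
time_s: 24.62
position: [0.5281, -0.1721, 0.0984]
eef_rot: [2.43, 1.989, -0.002]
contact_force: [-2.3, -4.4, 5.6]
grip_width: 0.0135
grasp_force: 28.4
```

>>> step_arm(moves=[[0.001,0,0,0,0,0,255],[0.001,0,0,0,0,0,255]])

```text
time_s: 24.88
position: [0.5285, -0.1702, 0.0984]
eef_rot: [2.43, 1.99, -0.002]
contact_force: [-3.6, -4.6, 5.3]
grip_width: 0.0134
grasp_force: 28.5
```

>>> step_arm(moves=[[0.001,0,0,0,0,0,255],[0.001,0,0,0,0,0,255]])

```text
time_s: 25.12
position: [0.5288, -0.1687, 0.0984]
eef_rot: [2.43, 1.989, -0.003]
contact_force: [-4.4, -8.2, 5.7]
grip_width: 0.0136
grasp_force: 28.4
```

>>> step_arm(moves=[[0.001,0,0,0,0,0,255],[0.0005,0,0,0,0,0,255]])

```text
time_s: 25.38
position: [0.5289, -0.1677, 0.0984]
eef_rot: [2.429, 1.988, -0.005]
contact_force: [-4.3, -9.7, 5.4]
grip_width: 0.014
grasp_force: 28.4
```

>>> step_arm(moves=[[0,0,0,0,0,0,255],[0,0,0,0,0,0,150],[0,0,0,0,0,0,60],[0,0,0,0,0,0,50],[0,0,-0.01,0,0,0,50],[0,0,-0.03,0,0,0,50],[0,0,-0.04,0,0,0,50],[0,0,-0.03,0,0,0,50],[-0.04,0,0,0,0,0,50],[-0.04,0,0,0,0,0,50]])

```text
time_s: 26.62
position: [0.514, -0.2451, 0.2095]
eef_rot: [2.427, 1.992, 0.001]
contact_force: [0.2, 0.6, -0.4]
grip_width: 0.0691
grasp_force: 0.0
```

>>> step_arm(moves=[[0,0,0,0,0,0,50],[0,0,0,0,0,0,50]])

```text
time_s: 26.88
position: [0.5136, -0.2442, 0.2084]
eef_rot: [-2.431, -1.99, -0.0]
contact_force: [0.4, -0.1, 0.1]
grip_width: 0.0689
grasp_force: 0.0
```

```bash
python3 - <<'E'
from h import *
to(.5,-.2,.2,-11.35)
i,p,d=grab("wrist");save("w7",p)
W=height(i,d);H=W[...,2]
a=np.array([.1972,.9804]);n=np.array([.9804,-.1972]);o=np.array([.535,-.1386])
X=(W[...,:2]-o)@a;Y=(W[...,:2]-o)@n
for nm,lo,hi in(("stick",.05,.061),("tab",.09,.11)):
    m=(H>lo)&(H<hi)&(abs(Y)<.012)&(X>-.08)&(X<.1);print(nm,m.sum(),np.percentile(X[m],[1,50,99]).round(4),np.percentile(Y[m],[1,50,99]).round(4))
E
```

```text
t 26.88 pos [ 0.5136 -0.2442  0.2084] yawY -11.38 zaxis [ 2.e-04  2.e-04 -1.e+00] F [ 0.37 -0.07  0.11] w 0.0689 gf 0.0
shift tool [ 0.0407 -0.0221  0.0084] turn z -0.0004
stick 2273 [-0.0128  0.0243  0.0628] [-0.0119 -0.0008  0.0104]
tab 648 [-0.0454 -0.0329 -0.0204] [-0.0065  0.      0.0066]
```

View pics/w7.png

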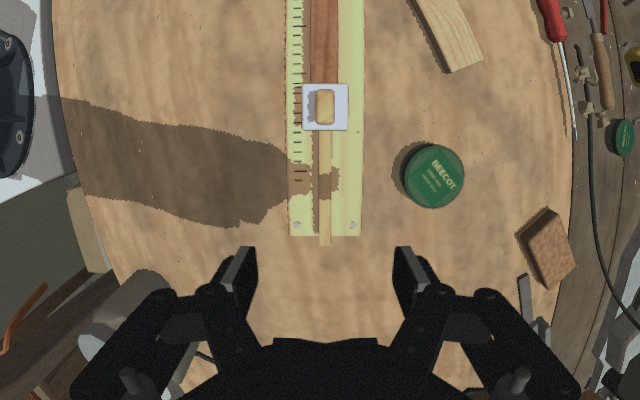

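The view shows the cursor (325,107) directly against the stick's outer end, with the gripper clear. I'll check the cursor's travel with the top camera against the 118 mm commanded, in case it sprang back.

```bash
python3 - <<'E'
from h import *
a=np.array([.1972,.9804]);n=np.array([.9804,-.1972]);o=np.array([.535,-.1386])
i,p,d=grab("top");z=np.load("top0.npz")
for nm,D,P in(("before",z["d"],z["p"]),("now",d,p)):
    W=cloud(i,D);H=W[...,2];X=(W[...,:2]-o)@a;Y=(W[...,:2]-o)@n
    m=(H>.085)&(H<.108)&(abs(Y)<.02)&(X>-.2)&(X<.05);
    s=(H>.058)&(H<.072)&(abs(Y)<.03)&(X>-.2)&(X<.05)
    print(nm,m.sum(),"tab X",X[m].mean().round(4),((X[m].min()+X[m].max())/2).round(4),"saddle X",((X[s].min()+X[s].max())/2).round(4))
E
```

```text
before 80 tab X -0.1468 -0.1475 saddle X -0.1475
now 79 tab X -0.0312 -0.0314 saddle X -0.0007
```

>>> step_arm(moves=[[0.04,0,0,0,0,0,50],[0.0357,0,0,0,0,0,50],[0,0,0.04,0,0,0,50],[0,0,0.04,0,0,0,50],[0,0,0.02,0,0,0,50],[0,0,0.0104,0,0,0,50],[0,0,0,0,0,0,120],[0,0,0,0,0,0,180],[0,0,0,0,0,0,255],[0,0,0,0,0,0,255]], squeeze=40)

```text
time_s: 28.22
position: [0.5285, -0.1703, 0.0987]
eef_rot: [2.43, 1.99, 0.0]
contact_force: [-2.9, 0.4, 5.8]
grip_width: 0.0133
grasp_force: 39.7
```

>>> step_arm(moves=[[0,0,0,0,0,0,255],[0,0,0,0,0,0,255],[0,0,0,0,0,0,255]])

```text
time_s: 28.6
position: [0.5284, -0.1703, 0.0987]
eef_rot: [2.43, 1.99, 0.001]
contact_force: [-2.5, 1.7, 6.0]
grip_width: 0.0134
grasp_force: 39.7
```

>>> step_arm(moves=[[0.0005,0,0,0,0,0,255],[0.0005,0,0,0,0,0,255]])

```text
time_s: 28.85
position: [0.5285, -0.1702, 0.0987]
eef_rot: [2.429, 1.989, -0.002]
contact_force: [-5.0, -5.8, 5.0]
grip_width: 0.0131
grasp_force: 39.7
```

>>> step_arm(moves=[[0.0005,0,0,0,0,0,255],[0.0005,0,0,0,0,0,255]])

```text
time_s: 29.1
position: [0.5286, -0.1697, 0.0987]
eef_rot: [2.429, 1.988, -0.003]
contact_force: [-4.4, -7.0, 4.9]
grip_width: 0.0134
grasp_force: 39.6
```

>>> step_arm(moves=[[0.0005,0,0,0,0,0,255],[0,0,0,0,0,0,255]])

```text
time_s: 29.35
position: [0.5287, -0.1694, 0.0987]
eef_rot: [2.429, 1.988, -0.003]
contact_force: [-4.0, -7.8, 5.2]
grip_width: 0.0133
grasp_force: 39.6
```

>>> step_arm(moves=[[0.0003,0,0,0,0,0,255],[0,0,0,0,0,0,200],[0,0,0,0,0,0,120],[0,0,0,0,0,0,50],[0,0,0,0,0,0,50],[0,0,-0.01,0,0,0,50],[0,0,-0.03,0,0,0,50],[0,0,-0.04,0,0,0,50],[0,0,-0.03,0,0,0,50],[-0.05,0,0,0,0,0,50]], squeeze=20)

```text
time_s: 30.6
position: [0.5211, -0.2155, 0.2112]
eef_rot: [2.422, 1.993, 0.005]
contact_force: [1.2, -1.3, -0.6]
grip_width: 0.0685
grasp_force: 0.0
```

>>> step_arm(moves=[[-0.03,0,0,0,0,0,50],[0,0,0,0,0,0,50],[0,0,0,0,0,0,50]])

```text
time_s: 30.98
position: [0.5133, -0.2456, 0.2079]
eef_rot: [-2.43, -1.991, -0.0]
contact_force: [-0.0, -0.1, -0.3]
grip_width: 0.0689
grasp_force: 0.0
```

```bash
python3 - <<'E'
from h import *
a=np.array([.1972,.9804]);n=np.array([.9804,-.1972]);o=np.array([.535,-.1386])
i,p,d=grab("top");W=cloud(i,d);H=W[...,2];X=(W[...,:2]-o)@a;Y=(W[...,:2]-o)@n
m=(H>.085)&(H<.108)&(abs(Y)<.02)&(X>-.08)&(X<.02);print("tab",m.sum(),X[m].mean().round(4))
i,p,d=grab("wrist");W=height(i,d);H=W[...,2];X=(W[...,:2]-o)@a;Y=(W[...,:2]-o)@n
for nm,lo,hi in(("stick",.05,.061),("tab",.09,.11)):
    m=(H>lo)&(H<hi)&(abs(Y)<.012)&(X>-.08)&(X<.1);print(nm,m.sum(),np.percentile(X[m],[1,50,99]).round(4))
print(sensors.state()["time_s"],sensors.state()["position"].round(3)); close_job()
E
```

```text
tab 79 -0.0308
stick 2196 [-0.0121  0.0233  0.0614]
tab 647 [-0.0457 -0.0332 -0.0208]
31.075 [ 0.513 -0.245  0.208]
the job is handed in; nothing more can be done
```

The job was handed in at 31 s: the stick is bottomed in the slot on the rubber pad, the cursor is against its outer end with a light preload (about 3–4 N felt, roughly 1–1.5 mm of pad), and the gripper is clear of everything.

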